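Unlock the sloping tester and make one contact stroke

TASK

Take the ribbed guard plate off the sloping tester: slide it up the slope until the two studs stand in the wide ends of its keyhole slots, lift it off and lay it flat, rib up, in the middle of the broad foam slab. Then press the spring plunger it was covering all the way down to its stop, hold it there for about a second and let it come back up. Leave the two bottles standing where they are.

Things in the scene. Friction and masses are not known exactly. Their poses are not given: they have to be found in the camera images.
- tester: Tester, fixed (place and heading vary): grey base 190x150x10 mm (x -80 to 110) with a deck 125x150 mm on four posts, sloping up to the back at 30 degrees. Origin on the bench under the deck's centre; x level to the back, y to its left, z up. In this frame the up-slope direction is u = (0.866, 0, 0.500), the deck's normal n = (-0.500, 0, 0.866).
- deck (a point): Centre of the deck's top face, 85 mm above the bench (axes as tester). The plunger stands here along n. On both sides a black rail runs up the slope, 24 mm high (along n), 24 mm wide, centred 44 mm left and right of here: 64 mm clear between the rails.
- stud_left (a point): Foot of the left steel stud on its rail's top, 24 mm up-slope of the deck's centre, 44 mm to its left; the right stud mirrors it. Each stands along n: shank 6 mm diameter, head 14 mm diameter and 5 mm thick, head underside 6 mm and head top 11 mm above the rail. Axes as tester.
- lamp (a point): Centre of the underside of the black lamp fixed over the deck: a disc 70 mm in diameter, 26 mm thick, 288 mm above the bench, 20 mm behind the deck's centre, on an arm from a 16 mm column 93 mm behind it. It bars a gripper that comes straight down on guard or plunger; one tilted to come along n (fingers along -n) has room.
- guard: Loose guard plate, aluminium, 80 (along its own x) x 120 (along y) x 4 mm, 0.11 to 0.23 kg, lying on the rails, hung on the studs over the plunger. Origin: centre of its underside; as hung x = u (up-slope), z = n. Grip rib in its middle: 44 mm along x, 10 mm thick in y, 4 to 34 mm above the origin. Stud heads beside it end 11 mm above the origin.
- keyhole_left (a point): On the guard's underside, middle of the wide end of its left keyhole slot (2 mm up-slope of the guard's centre, 44 mm left; the right one mirrors it): wide end 24 mm long x 20 mm wide; the 8 mm narrow part runs up-slope from it. The stud hangs at the narrow end, 22 mm up-slope; slide the guard 22 mm (18 to 26) along u, then lift along n. Axes as guard.
- plunger (a joint): Travel of the spring plunger, m: 0 = up (at rest), 0.012 = pressed down to its stop, moving against n. The spring takes about 4 N to start and 12 N at the stop, and pushes it back up when let go.
- plunger_top (a point): Centre of the plunger's flat round steel head, 28 mm diameter, on its top face, 20 mm above the deck along n when up (8 mm when pressed to the stop); it is under the guard plate at first. Its z axis is n.
- foam: The broad flat slab of red-brown foam with one cut corner, 207 x 206 x 24 mm, firm and fixed on the bench (its place varies). Origin: centre of its underside; z up; its top is 24 mm above it.
- pump_bottle: White solvent pump bottle, 62 mm diameter, 118 mm high, loose, standing on the bench between the tester and the foam slab; origin at the centre of its underside. To be left alone.
- flux: Small flux bottle with a needle, 35 mm diameter, 98 mm high, loose, standing on the bench between the tester and the foam slab; origin at the centre of its underside. To be left alone.

How it is judged:
By the outcome, as a careful person would: the job done as asked, in the order asked, and still so for the second after the job is handed in, with the robot touching nothing.
It also fails if it takes over 58 s, if anything falls off the work surface, if the arm or the gripper's body presses on something with over 40 N, if the wrist force passes 120 N, or if a joint passes its speed limit or range.

ROBOT

A 7-joint arm with a two-finger parallel gripper is mounted at the origin on a cart in front of the work surface, level with it; the furniture and walls round the work are solid. World frame = base frame: x ahead of the robot, y to its left, z up, the work surface at z = 0. Lengths are in m, angles in rad, forces in N, time in s.
With the tool pointing down it reaches from about 0.4 to 0.85 m from the base axis. Payload 10.4 kg.
Tool frame: the origin (TCP) lies on the centre line of the jaws, within the pads' length; the fingertips stand 14 mm ahead of it and the grasp point (between the pads) lies 5 mm behind it (manip.tip_reach is the distance from the TCP to the fingertips, in m); z points along the fingers, y is the line along which they close (so a half turn about z gives the same grasp; the last joint's range is limited). The gripper opens to 85 mm and grips with 20 to 120 N. Pads are 22 mm wide; open, the fingers measure 114 mm over their backs; the gripper's body (76 mm by 85 mm) begins 54 mm behind the grasp point. The pads swing forward as they close: fully open they stand 13 mm farther back than shut.
Start: joints at [-1.33, 0.332, -0.065, 1.46, 0.022, 1.35, -0.088], TCP at [0.163, 0.603, 0.245] pointing down, gripper open.
Joint ranges: [-2.6, 2.6], [-0.5, 2.12], [-1.47, 1.34], [0.16, 2.42], [-1.27, 4.41], [0.06, 2.06], [-2.6, 2.6]. Speed limits (rad/s): [2.22, 2.22, 2.79, 2.79, 3.14, 3.14, 3.14].

INTERFACE

Orientations are given as a unit quaternion [x, y, z, w].
In Python, from workcell import manip gives the robot as it stands.
- The arm moves only by the shell command python3 -m pendant 'ROWS' [FORCE]. ROWS is JSON, a list of rows, each a list of 7 numbers: the shift along the tool's x, y, z in units of 50 mm (1.0 is 50 mm), then the turn, a rotation vector about the tool's x, y, z in units of 8 degrees (1.0 is 8 degrees), then the opening, from -1 (shut) to 1 (fully open), so that 0 is half open. In form: [[dx, dy, dz, ax, ay, az, jaw], ...]. A call has exactly 10 rows; each row is the pose to reach, as a shift and turn from the pose commanded when the call began, along the tool's axes at that moment; what a row does not reach only later rows make up. A row lasts 1/8 s, in which the tool goes at most 62.5 mm and 10.7 degrees, less where a joint would pass 70% of its speed; a pose out of reach is approached as far as the arm can. A call with a gripper value outside its range is refused whole. The fingers move at their own pace and stop on an object; FORCE is the grip in N (left out, the last holds). Time passes only in rows, so rows that repeat a pose let the fingers close, or fill a call up. It gives the time, the measured TCP pose, the force, the opening and the grip force at its end, in the units of the state.
- manip.get_obs(): the state, without advancing time (a new reading comes with each control period).
- manip.camera(name): name is "scene" or "top" or "wrist"; returns (picture, depth): 384x512x3 uint8, red, green, blue; 384x512 float32, m along the optical axis (not along the pixel's ray), 0 where there is no reading.
- manip.get_calibration(name): a dict with "fx", "fy", "cx", "cy" (pixels), "xyz" and "orientation" of the camera in the world. Camera axes: x right, y up, looking along -z (the intrinsics and any distortion apply to the point x, -y, -z); pixel columns grow to the right and rows downward; lengths in m; the calibration is good to about 2 mm. A picture is of the moment at which its call begins: read the wrist's pose just before it. get_calibration takes no time and is no camera call; for the wrist camera it gives the pose at the moment of the call.
- manip.hand_in(): hands the job in; it is judged then, once.
Trained networks look in the newest picture that a camera, given by its name, has taken for a name from the list of things; names that differ only in an ending like _2 or _b are one class to them, and where a whole thing is asked for, a point or a joint stands for the part that bears it (a point fixed in the world has none). Each returns a list of dicts, best first, with "p" (0 to 1); they miss things now and then, are a little off and sometimes report something else, mostly with a low value. They report only what shows in the picture. A call takes as long as a camera call.
- manip.find_in(thing, camera): "box" ([left, top, right, bottom] in pixels, round what is visible of it).
- manip.trace(thing, camera): "pixels" (384x512 bool, what is visible of it) and "box" ([left, top, right, bottom] in pixels, round what is visible of it).
- manip.tip_of(thing, camera): "pixel" ([column, row] in pixels: a listed point, or the origin of a listed thing).
The state is a dict: "clock": time; "joint_pos": joint angles; "joint_velocities": joint speeds; "tau": joint torques, N m; "position": TCP position; "ee_rot": TCP orientation; "ft_force": force on the tool from outside, world axes, zero at the start; "torque": the same for the moment, N m; "grip_width": opening from 0.0 (shut) to 1.0 (fully open); "grasp_force": force on a finger pad.
Only numpy, scipy, OpenCV 4.12 (cv2) and the standard library are available. Lean on these libraries where they do the work, as an engineer would, in place of code of your own. Each camera call takes 0.05 s, during which the arm holds its last target. There are 200 camera calls.

## Working session

There is one attempt and no reset: what is moved stays moved. The work goes in short steps, Python scripts to look and compute and a shell command to move; the robot and the scene stay as the last step left them, time stands still between calls to the robot, and variables do not carry over. Pictures are saved under pics/ and viewed, at most 10 in all, crops included, and the job is handed in when it is done.

```bash
mkdir -p pics; ls
cat > h.py <<'E'
import numpy as np, cv2
from scipy.spatial.transform import Rotation as R
from workcell import manip
def cam(n):
    c=manip.get_calibration(n); im,d=manip.camera(n); return im,d,c
def save(im,f): cv2.imwrite('pics/'+f,cv2.cvtColor(im,cv2.COLOR_RGB2BGR))
def ray(c,u,v):
    d=np.array([(u-c['cx'])/c['fx'],-(v-c['cy'])/c['fy'],-1.])
    return R.from_quat(c['orientation']).apply(d)
def pt(c,u,v,z): return np.array(c['xyz'])+ray(c,u,v)*z
def cloud(c,d):
    v,u=np.mgrid[:d.shape[0],:d.shape[1]]
    p=np.stack([(u-c['cx'])/c['fx']*d,-(v-c['cy'])/c['fy']*d,-d],-1)
    return (p.reshape(-1,3)@R.from_quat(c['orientation']).as_matrix().T+c['xyz']).reshape(*d.shape,3)
E
python3 - <<'E'
from h import *
print(manip.get_obs(), manip.tip_reach)
ims=[]
for n in ['scene','top','wrist']:
    im,d,c=cam(n); ims.append(im); print(n,c)
    P=cloud(c,d); np.savez('c_'+n,im=im,d=d,P=P)
    for t in ['tester','guard','foam','pump_bottle','flux','stud_left','keyhole_left','deck','lamp']:
        try:
            r=manip.tip_of(t,n)[:2]
            for q in r:
                u,v=map(int,np.round(q['pixel'])); print(n,t,round(q['p'],2),u,v,P[min(v,383),min(u,511)].round(3) )
        except Exception as e: print(t,e)
save(np.vstack([np.hstack(ims[:2])])[:, :],'a.png')
i=cv2.imread('pics/a.png'); cv2.imwrite('pics/a.png',cv2.resize(i,(800,300)))
E
```

```text
pics
{'clock': 0.0, 'joint_pos': array([-1.3295996 ,  0.33284498, -0.06471943,  1.46092226,  0.02163444,
        1.3498713 , -0.08849234]), 'joint_velocities': array([-5.89904831e-04,  8.11757550e-05,  6.76218132e-04,  2.80246465e-04,
       -1.13846680e-03,  1.46192019e-03,  1.93076714e-03]), 'tau': array([-3.86636975e-04, -6.25440431e+01,  4.87019552e-02, -3.91609883e+01,
        1.61437044e-02,  1.00828646e-02,  1.94911257e-05]), 'position': array([0.162882  , 0.60305293, 0.24454186]), 'ee_rot': array([ 1.31489371e-01,  9.91317351e-01, -6.73080712e-04, -4.45682043e-05]), 'ft_force': array([ 0.71072614, -0.10915635,  0.17216945]), 'torque': array([ 0.02626859, -0.00329714, -0.00366345]), 'grasp_force': 0.0, 'grip_width': 1.0000756314125814} 0.014
scene {'fx': 361.01266516278145, 'fy': 361.01266516278145, 'cx': 251.02001578460087, 'cy': 186.66554939742565, 'xyz': array([ 0.30001084, -0.47629649,  0.83093344]), 'orientation': array([ 0.33380067, -0.07413819, -0.22640147,  0.91204332])}
scene tester 0.73 221 185 [0.511 0.131 0.081]
scene guard 0.84 213 163 [0.516 0.189 0.112]
scene fo
[... 512 characters left out ...]
0.09347448, -0.0682938 , -0.59292417,  0.7968936 ])}
top tester 0.56 203 207 [0.498 0.168 0.106]
top guard 0.66 197 198 [0.514 0.188 0.128]
top foam 0.78 324 240 [ 0.522 -0.19   0.018]
top pump_bottle 0.88 262 230 [ 0.486 -0.009  0.091]
top flux 0.48 277 199 [ 0.602 -0.023  0.016]
top stud_left 0.78 184 183 [0.546 0.237 0.124]
top keyhole_left 0.89 184 194 [0.518 0.231 0.108]
top deck 0.96 200 198 [0.518 0.182 0.12 ]
top lamp 0.84 194 169 [0.542 0.183 0.321]
wrist {'fx': 278.65057722648794, 'fy': 278.65057722648794, 'cx': 258.8235042155195, 'cy': 195.42738962479913, 'xyz': array([0.09890345, 0.62047816, 0.37368566]), 'orientation': array([-0.10682768, -0.08163461,  0.60241277,  0.78677982])}
```

View pics/a.png

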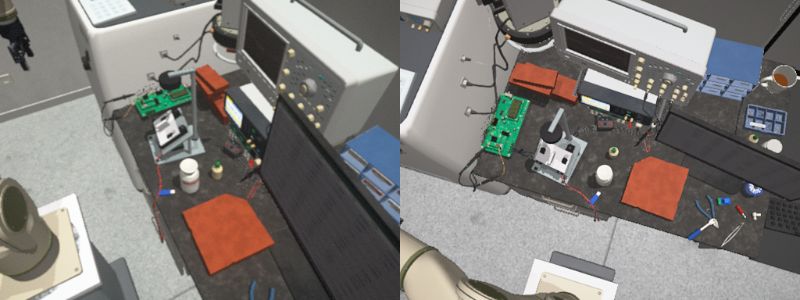

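Run:
```python
from h import *
for n in ['scene','top']:
    z=np.load(f'c_{n}.npz'); P=z['P'];d=z['d']; c=manip.get_calibration(n); manip.camera(n)
    for t in ['foam','pump_bottle','flux','guard','tester','lamp']:
        r=manip.trace(t,n)
        if not r: print(n,t,'none');continue
        m=r[0]['pixels']&(d>0); Q=P[m]
        hi=np.percentile(Q[:,2],90)
        s=Q[(Q[:,2]>hi-0.012)]
        print(n,t,round(r[0]['p'],2),r[0]['box'],m.sum(),'min',np.percentile(Q,3,0).round(3),'max',np.percentile(Q,97,0).round(3),'topc',s.mean(0).round(3))
        if t=='foam':
            s=Q[abs(Q[:,2]-0.024)<.01]; 
            rect=cv2.minAreaRect((s[:,:2]*1000).astype(np.float32)); print(rect)
        if t=='guard':
            # plane fit with RANSAC-ish
            rng=np.random.default_rng(0);best=0
            for _ in range(500):
                a=Q[rng.choice(len(Q),3,False)];nn=np.cross(a[1]-a[0],a[2]-a[0]);L=np.linalg.norm(nn)
                if L<1e-6: continue
                nn/=L; k=abs((Q-a[0])@nn)<.003
                if k.sum()>best: best=k.sum();bk=k
            s=Q[bk];cc=s.mean(0);nn=np.linalg.svd(s-cc)[2][2];nn*=np.sign(nn[2]);print('plane',cc.round(3),nn.round(3),best, 'yaw',np.degrees(np.arctan2(-nn[1],-nn[0])))
    for t in ['stud_left','keyhole_left']:
        print(n,t,[(np.round(q['pixel'],1),round(q['p'],2)) for q in manip.tip_of(t,n)])
```

```text
scene foam 0.61 [233.5, 245.9, 352.0, 354.7] 7494 min [ 0.435 -0.294  0.01 ] max [ 0.628 -0.1    0.028] topc [ 0.529 -0.204  0.025]
((537.8239135742188, -194.1402587890625), (204.4135284423828, 211.54275512695312), 86.87757110595703)
scene pump_bottle 0.69 [232.1, 204.4, 255.6, 247.3] 858 min [ 0.48  -0.031  0.014] max [0.531 0.017 0.12 ] topc [ 0.509 -0.003  0.117]
scene flux 0.75 [270.9, 204.9, 286.7, 229.8] 236 min [ 0.595 -0.026  0.005] max [0.625 0.003 0.08 ] topc [ 0.609 -0.012  0.075]
scene guard 0.76 [197.6, 144.9, 232.3, 184.5] 773 min [0.479 0.137 0.091] max [0.552 0.25  0.138] topc [0.528 0.188 0.128]
plane [0.514 0.188 0.111] [-0.493  0.088  0.866] 586 yaw -10.124906904908846
scene tester 0.88 [191.9, 83.7, 264.7, 208.0] 3865 min [0.457 0.112 0.004] max [0.634 0.266 0.328] topc [0.56  0.178 0.319]
scene lamp 0.87 [189.6, 87.2, 264.8, 209.7] 3896 min [0.458 0.112 0.007] max [0.627 0.252 0.328] topc [0.56  0.178 0.319]
scene stud_left [(array([215.4, 148.9]), 0.81)]
scene keyhole_left [(array([205.9, 152.8]), 0.81)]
top foam 0.91 [282.7, 200.0, 369.2, 282.5] 4670 min [ 0.43
[... 274 characters left out ...]
0.121] topc [ 0.508 -0.001  0.116]
top flux 0.48 [282.3, 199.8, 367.6, 283.8] 4714 min [ 0.436 -0.291  0.016] max [ 0.627 -0.098  0.03 ] topc [ 0.53  -0.197  0.024]
top guard 0.76 [175.4, 175.9, 220.6, 223.7] 926 min [0.478 0.137 0.089] max [0.546 0.247 0.136] topc [0.529 0.186 0.126]
plane [0.513 0.191 0.109] [-0.494  0.082  0.866] 617 yaw -9.396564573681662
top tester 0.67 [170.1, 140.4, 237.8, 235.9] 3066 min [0.453 0.113 0.002] max [0.632 0.264 0.327] topc [0.555 0.184 0.319]
top lamp 0.89 [168.7, 139.1, 238.7, 236.9] 2618 min [0.452 0.113 0.005] max [0.622 0.253 0.327] topc [0.553 0.184 0.319]
top stud_left [(array([183.2, 181.6]), 0.97)]
top keyhole_left [(array([184.9, 191.5]), 0.63)]
```

The scene view shows the tester at about (217,165), with the lamp above it. The bottles are at (242,237) and (278,217), and the foam is at (290,294). Next I check that the path from the start pose is clear.

```bash
cat >> h.py <<'E'
def go(pos,Rm):
    o=manip.get_obs(); R0=R.from_quat(o['ee_rot'])
    s=R0.inv().apply(np.array(pos)-o['position'])/0.05
    w=np.degrees((R0.inv()*R.from_matrix(Rm)).as_rotvec())/8
    print('from',o['position'].round(3),'shift',s.round(2),'turn',w.round(2))
def tf(yaw):
    a=np.radians(yaw);X=np.array([np.cos(a),np.sin(a),0]);Y=np.array([-np.sin(a),np.cos(a),0]);Z=np.array([0,0,1.])
    u=.866*X+.5*Z;n=-.5*X+.866*Z
    return X,Y,u,n,np.stack([-u,Y,-n],1)
E
python3 - <<'E'
from h import *
A=[]
for n in ['scene','top']:
    z=np.load(f'c_{n}.npz'); A.append(z['P'][z['d']>0])
Q=np.vstack(A)
print('max z grid; rows x 0..0.7 step .05, cols y .8..-.1')
for x in np.arange(0,.75,.05):
    print('%.2f'%x,[ (lambda s: round(float(np.percentile(s,98)),2) if len(s)>5 else None)(Q[(abs(Q[:,0]-x)<.025)&(abs(Q[:,1]-y)<.025),2]) for y in np.arange(.8,-.15,-.05)])
yaw=-9.7
X,Y,u,n,Rm=tf(yaw)
D=np.array([.527,.188,.085])
go(D+.024*n+.20*n,Rm)
E
```

```text
max z grid; rows x 0..0.7 step .05, cols y .8..-.1
0.00 [-0.79, -0.79, -0.79, -0.79, -0.79, -0.79, -0.79, -0.79, -0.79, -0.79, -0.79, None, None, 0.0, None, None, None, 0.2, 0.07]
0.05 [-0.79, -0.79, -0.79, -0.79, -0.79, -0.79, -0.79, -0.79, -0.79, -0.79, 0.69, 0.71, 0.72, 0.01, 0.02, 0.31, 0.32, 0.31, 0.28]
0.10 [-0.79, -0.79, -0.79, -0.79, -0.79, -0.79, -0.79, -0.79, -0.79, -0.79, 0.7, 0.71, 0.72, 0.74, 0.74, 0.52, 0.31, 0.02, 0.02]
0.15 [-0.78, -0.79, -0.79, 0.28, 0.41, 0.45, -0.79, -0.79, -0.79, 0.67, 0.69, 0.7, 0.7, 0.0, 0.01, 0.0, 0.0, 0.0, 0.0]
0.20 [-0.79, -0.79, -0.79, 0.33, 0.46, 0.47, -0.79, -0.79, -0.79, -0.79, -0.79, -0.79, -0.79, -0.79, -0.79, -0.79, -0.79, -0.79, -0.79]
0.25 [-0.79, -0.79, -0.79, -0.79, -0.79, -0.79, -0.79, -0.78, -0.79, -0.79, -0.79, -0.79, -0.79, -0.79, -0.79, -0.79, -0.79, -0.79, -0.79]
0.30 [-0.79, -0.78, -0.79, -0.79, -0.79, -0.79, -0.09, -0.78, -0.79, -0.79, -0.79, -0.79, -0.79, -0.79, -0.79, -0.79, -0.79, -0.79, -0.79]
0.35 [0.11, 0.11, 0.13, 0.04, 0.01, 0.01, 0.04, 0.03, 0.05, -0.79, -0.79, -0.79, -0.08, -0.08, -0.08, -0.79, -0.0, -0.78, -0.79]
[... 198 characters left out ...]
09, 0.01, 0.01, 0.01, 0.01, 0.03]
0.50 [0.3, 0.3, 0.3, 0.3, 0.24, 0.04, 0.07, 0.09, 0.09, 0.04, 0.01, 0.11, 0.32, 0.31, 0.09, 0.08, 0.12, 0.11, 0.03]
0.55 [0.31, 0.31, 0.31, 0.3, 0.24, 0.04, 0.07, 0.07, 0.06, 0.04, 0.01, 0.13, 0.33, 0.32, 0.12, 0.01, 0.12, 0.03, 0.03]
0.60 [0.31, 0.31, 0.31, 0.3, 0.24, 0.07, 0.08, 0.09, 0.04, 0.03, 0.01, 0.14, 0.33, 0.33, 0.02, 0.01, 0.08, 0.03, 0.03]
0.65 [0.29, 0.29, 0.29, 0.28, 0.24, 0.06, 0.1, 0.1, 0.05, 0.04, 0.01, 0.01, 0.01, 0.28, 0.01, 0.01, 0.01, 0.01, 0.07]
0.70 [0.29, 0.29, 0.29, 0.29, 0.24, 0.15, 0.17, 0.19, 0.05, 0.03, 0.01, 0.0, 0.01, 0.01, 0.04, 0.04, 0.21, 0.21, 0.22]
from [0.163 0.603 0.245] shift [-6.97 -6.33 -0.67] turn [-0.18 -3.75 -0.66]
```

```bash
python3 -m pendant '[[-0.7,-0.6,-0.1,0,-0.4,-0.1,0],[-1.4,-1.3,-0.2,0,-0.8,-0.2,0],[-2.1,-2,-0.2,-0.1,-1.2,-0.2,0],[-2.8,-2.6,-0.3,-0.1,-1.6,-0.3,0],[-3.6,-3.3,-0.3,-0.1,-2,-0.35,0],[-4.4,-4,-0.4,-0.1,-2.4,-0.4,0],[-5.2,-4.7,-0.5,-0.15,-2.8,-0.5,0],[-6,-5.4,-0.6,-0.15,-3.2,-0.6,0],[-6.6,-6,-0.65,-0.2,-3.6,-0.65,0],[-6.97,-6.33,-0.67,-0.2,-3.75,-0.66,0]]' 40
python3 - <<'E'
from h import *
im,d,c=cam('wrist'); P=cloud(c,d); np.savez('w1',im=im,d=d,P=P)
save(im,'w1.png')
for t in ['guard','stud_left','keyhole_left','deck','lamp','plunger_top']:
    for q in manip.tip_of(t,'wrist')[:3]:
        a,b=map(int,np.round(q['pixel'])); print(t,round(q['p'],2),np.round(q['pixel'],1),P[b,a].round(4))
for q in manip.trace('guard','wrist')[:1]:
    m=q['pixels']&(d>0); Q=P[m]; print(q['box'],Q.min(0),Q.max(0))
    np.save('gm',m)
E
```

```text
clock: 3.65
position: [0.4173, 0.2054, 0.2789]
ee_rot: [0.082, 0.962, -0.02, 0.259]
ft_force: [0.4, 0.2, -0.4]
grip_width: 0.503
grasp_force: 0.0
guard 0.89 [263.  176.2] [0.493  0.1971 0.1332]
stud_left 0.73 [296.4 192.8] [0.5329 0.2301 0.1252]
deck 0.35 [159.2 189.7] [0.5977 0.0017 0.0149]
lamp 0.22 [158.6 190.4] [0.5977 0.0017 0.0149]
[208.1, 142.2, 316.2, 210.6] [0.46980844 0.12032354 0.06415423] [0.57526529 0.25648333 0.14571544]
```

View pics/w1.png

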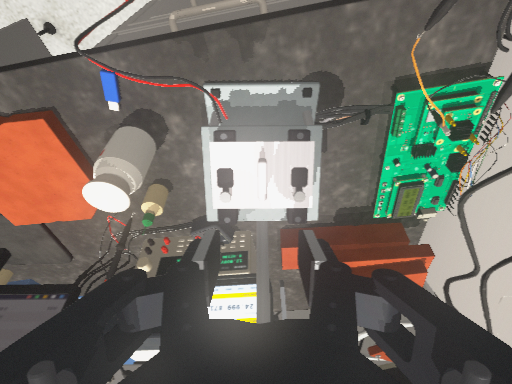

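The wrist view shows the guard plate at columns 208–316, rows 142–205, with the rib at (263,172). The wide slot ends are at (225,176) and (300,176), and the stud heads sit just up-slope at (225,196) and (299,195).

```bash
python3 - <<'E'
from h import *
z=np.load('w1.npz');P=z['P'];m=np.load('gm.npy');im=z['im'].astype(int)
Q=P[m]
rng=np.random.default_rng(0);best=0
for _ in range(800):
    a=Q[rng.choice(len(Q),3,False)];nn=np.cross(a[1]-a[0],a[2]-a[0]);L=np.linalg.norm(nn)
    if L<1e-6: continue
    nn/=L;k=abs((Q-a[0])@nn)<.002
    if k.sum()>best: best=k.sum();bk=k
s=Q[bk];cc=s.mean(0);nn=np.linalg.svd(s-cc)[2][2];nn*=np.sign(nn[2])
print('plane',cc.round(4),nn.round(3),best,len(Q))
X,Y,u,n,Rm=tf(np.degrees(np.arctan2(-nn[1],-nn[0]))); print('yaw',np.degrees(np.arctan2(-nn[1],-nn[0])))
# rectangle in-plane from mask pixels intersected with plane
c=manip.get_calibration('wrist'); C=np.array(c['xyz'])
def onp(px,off=0):
    r=ray(c,*px); o=cc+nn*off; return C+r*((o-C)@nn/(r@nn))
vv,uu=np.nonzero(m&(im.min(2)>200)); 
pl=np.array([onp((a,b)) for a,b in zip(uu,vv)]); E=(pl-cc)@np.stack([u,Y],1)
rect=cv2.minAreaRect((E*1000).astype(np.float32)); print('rect u,y mm',rect, np.percentile(E,[1,99],0))
h=(P-cc)@nn; rib=m&(h>.015)&(h<.04); Rr=P[rib]; print('rib',rib.sum(),((Rr-cc)@np.stack([u,Y,n],1)).mean(0), np.percentile((Rr-cc)@np.stack([u,Y,n],1),[3,97],0), 'rib pixels', np.argwhere(rib).min(0),np.argwhere(rib).max(0))
for px in [(225,196.5),(299,195.5)]:
    q=onp(px,.007)-cc; print('stud',q@u,q@Y)
E
python3 - <<'E'
import cv2
i=cv2.imread('pics/w1.png')[120:230,190:335]; cv2.imwrite('pics/w1c.png',cv2.resize(i,None,fx=5,fy=5,interpolation=cv2.INTER_CUBIC))
E
```

```text
plane [0.5105 0.1929 0.1076] [-0.495  0.081  0.865] 5447 6055
yaw -9.335071283906926
rect u,y mm ((1.9778251647949219, 2.4773635864257812), (120.44561767578125, 80.62248229980469), 89.95523834228516) [[-0.03718984 -0.05653702]
 [ 0.04117785  0.06160015]]
rib 363 [0.0014762  0.000187   0.02909705] [[-0.01843064 -0.00415778  0.02332196]
 [ 0.02285723  0.00460208  0.03117485]] rib pixels [159 257] [200 266]
stud 0.025418924811056034 -0.040736307726019154
stud 0.024626909179506766 0.046578876789586145
```

View pics/w1c.png

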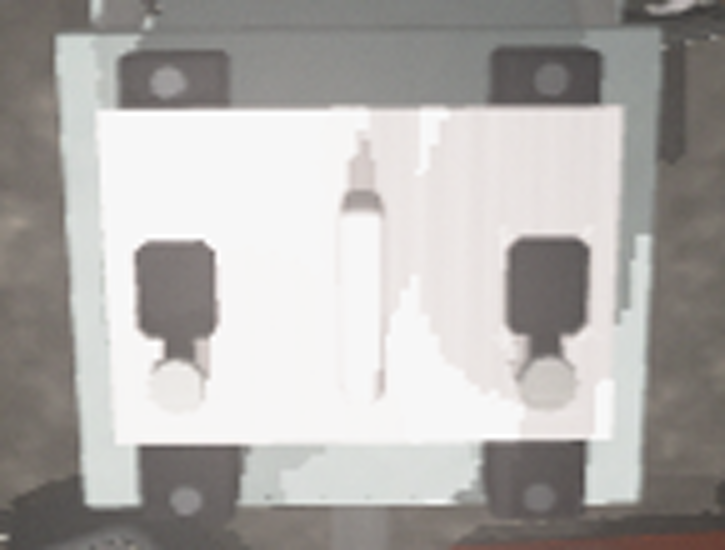

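The crop shows it clearly: the rib is centred, with both stud heads at the narrow slot ends. Now I compute the approach.

```bash
cat >> h.py <<'E'
YAW=-9.6
G=np.array([.5105,.1929,.1076]); X,Y,u,n,Rm=tf(YAW); G=G+.0017*u+.0013*Y   # top-face centre of hung guard
E
python3 -c "
from h import *
print(G)
go(G+.019*n,Rm)"
```

```text
[0.51216838 0.19393628 0.10845   ]
from [0.417 0.208 0.279] shift [0.03 0.03 3.54] turn [ 0.02  0.   -0.01]
```

```bash
python3 -m pendant '[[0,0,0.7,0,0,0,0],[0.03,0.03,1.4,0,0,0,0],[0.03,0.03,2.1,0,0,0,0],[0.03,0.03,2.7,0,0,0,0],[0.03,0.03,3.2,0,0,0,0],[0.03,0.03,3.54,0,0,0,0],[0.03,0.03,3.54,0,0,0,0],[0.03,0.03,3.54,0,0,0,-1],[0.03,0.03,3.54,0,0,0,-1],[0.03,0.03,3.54,0,0,0,-1]]' 60
python3 -c "
from h import *
go(G+.019*n,Rm); print(manip.get_obs()['ft_force'])"
```

```text
clock: 5.3
position: [0.5033, 0.195, 0.1257]
ee_rot: [0.082, 0.962, -0.02, 0.259]
ft_force: [-5.3, -1.3, 6.0]
grip_width: 0.102
grasp_force: 59.4
from [0.503 0.195 0.126] shift [0.02 0.01 0.01] turn [ 0.03  0.01 -0.02]
[-5.32819319 -1.31892722  5.95260262]
```

```bash
python3 -m pendant '[[0,0,-0.01,0,0,0,-1],[-0.06,0,-0.02,0,0,0,-1],[-0.12,0,-0.02,0,0,0,-1],[-0.18,0,-0.02,0,0,0,-1],[-0.24,0,-0.02,0,0,0,-1],[-0.3,0,-0.02,0,0,0,-1],[-0.36,0,-0.02,0,0,0,-1],[-0.41,0,-0.02,0,0,0,-1],[-0.44,0,-0.02,0,0,0,-1],[-0.44,0,-0.02,0,0,0,-1]]' 60
python3 - <<'E'
from h import *
o=manip.get_obs(); f=o['ft_force']; print('F u,y,n',f@u,f@Y,f@n,'moved',(o['position']-[.5033,.195,.1257])@np.stack([u,Y,n],1))
im,d,c=cam('wrist'); save(cv2.resize(im[100:340,130:390],None,fx=2.3,fy=2.3,interpolation=cv2.INTER_CUBIC),'w2.png')
E
```

```text
clock: 6.55
position: [0.5216, 0.1911, 0.1367]
ee_rot: [0.082, 0.962, -0.02, 0.258]
ft_force: [0.4, 0.1, -1.6]
grip_width: 0.106
grasp_force: 58.5
F u,y,n -0.4952528043509922 0.11330937372415172 -1.590887172934538 moved [ 0.0217015  -0.00079435  0.00020848]
```

View pics/w2.png

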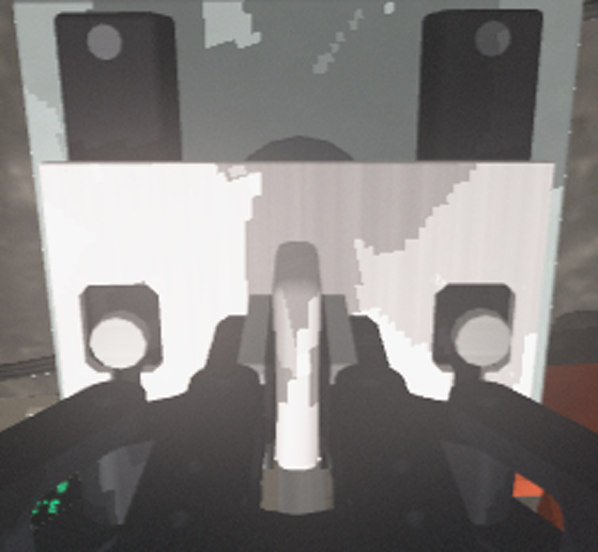

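The picture shows both stud heads inside the wide slot ends, at (118,341) and (482,341). Allowing for parallax they are centred, and the plate moved 21.7 mm. I lift it along n.

```bash
python3 -m pendant '[[0,0,-0.08,0,0,0,-1],[0,0,-0.16,0,0,0,-1],[0,0,-0.24,0,0,0,-1],[0,0,-0.35,0,0,0,-1],[0,0,-0.6,0,0,0,-1],[0,0,-1,0,0,0,-1],[0,0,-1.4,0,0,0,-1],[0,0,-1.9,0,0,0,-1],[0,0,-2.3,0,0,0,-1],[0,0,-2.6,0,0,0,-1]]' 60
python3 - <<'E'
from h import *
F=np.array([.534,-.194,.024])
# tool down, yaw same
a=np.radians(YAW)
Rd=np.stack([[-np.cos(a),-np.sin(a),0],[-np.sin(a),np.cos(a),0],[0,0,-1.]],1)
Rd2=np.stack([[-1,0,0],[0,1,0],[0,0,-1.]],1)
print(np.linalg.det(Rd)); go([.534,-.194,.2],Rd); go([.534,-.194,.2],Rd2); go([.46,0,.25],Rm)
c=manip.get_calibration('top'); im,d,c=cam('top'); P=cloud(c,d)
m=manip.trace('guard','top'); print([ (round(q['p'],2),q['box'],P[q['pixels']&(d>0)].mean(0)) for q in m[:2]])
E
```

```text
clock: 7.85
position: [0.4567, 0.2019, 0.2508]
ee_rot: [0.082, 0.962, -0.02, 0.259]
ft_force: [-0.8, -0.1, -1.3]
grip_width: 0.102
grasp_force: 58.5
1.0
from [0.457 0.202 0.251] shift [-1.97 -7.55  2.28] turn [ 0.03  3.76 -0.01]
from [0.457 0.202 0.251] shift [-1.97 -7.55  2.28] turn [-0.29  3.75 -1.19]
from [0.457 0.202 0.251] shift [-0.64 -3.97  0.37] turn [ 0.02  0.01 -0.02]
[(0.76, [160.3, 177.9, 208.3, 232.2], array([0.47855768, 0.19219763, 0.23767086])), (0.41, [251.9, 210.0, 271.5, 239.1], array([ 0.50051135, -0.00188013,  0.09744203]))]
```

```bash
python3 -m pendant '[[-0.1,-0.6,0.05,0,0.1,0,-1],[-0.22,-1.4,0.12,0,0.4,-0.1,-1],[-0.36,-2.3,0.2,0,0.8,-0.2,-1],[-0.5,-3.2,0.3,-0.1,1.3,-0.4,-1],[-0.64,-4,0.37,-0.1,1.9,-0.6,-1],[-0.94,-4.8,0.8,-0.2,2.4,-0.7,-1],[-1.25,-5.6,1.25,-0.2,2.8,-0.9,-1],[-1.55,-6.4,1.65,-0.3,3.2,-1,-1],[-1.8,-7.1,2.05,-0.3,3.6,-1.15,-1],[-1.97,-7.55,2.28,-0.29,3.75,-1.19,-1]]' 60
python3 - <<'E'
from h import *
Rd2=np.stack([[-1,0,0],[0,1,0],[0,0,-1.]],1)
for nme in ['top','scene']:
    im,d,c=cam(nme); P=cloud(c,d)
    q=manip.trace('foam',nme)[0]; m=q['pixels']&(d>0); s=P[m]; s=s[abs(s[:,2]-.024)<.01]; print('foam',cv2.minAreaRect((s[:,:2]*1000).astype(np.float32)))
    q=manip.trace('guard',nme)[0]; s=P[q['pixels']&(d>0)]; print('guard',q['p'],np.percentile(s,[2,50,98],0).round(3))
    save(im,nme+'2.png')
o=manip.get_obs();print(R.from_quat(o['ee_rot']).as_matrix().round(3))
go([.535,-.194,.24-.19],Rd2)
E
cd pics; python3 -c "
import cv2,numpy as np
cv2.imwrite('b.png',np.hstack([cv2.imread('top2.png')[100:384,150:450],cv2.imread('scene2.png')[100:384,150:450]]))"
```

```text
clock: 9.2
position: [0.5271, -0.1749, 0.2068]
ee_rot: [0.004, 1.0, -0.004, 0.007]
ft_force: [0.5, 1.2, 2.1]
grip_width: 0.102
grasp_force: 58.7
foam ((523.4848022460938, -241.00531005859375), (109.39886474609375, 190.0611572265625), 86.76431274414062)
guard 0.65 [[ 0.49  -0.233  0.182]
 [ 0.5   -0.227  0.188]
 [ 0.515 -0.217  0.192]]
foam ((536.2640380859375, -194.5595703125), (203.7649688720703, 207.75389099121094), 86.50270080566406)
guard 0.71 [[ 0.487 -0.238  0.025]
 [ 0.511 -0.197  0.189]
 [ 0.591 -0.12   0.216]]
[[-1.     0.01   0.015]
 [ 0.01   1.    -0.007]
 [-0.015 -0.007 -1.   ]]
from [ 0.526 -0.174  0.207] shift [-0.14 -0.37  3.15] turn [-0.05  0.11 -0.07]
```

View pics/b.png

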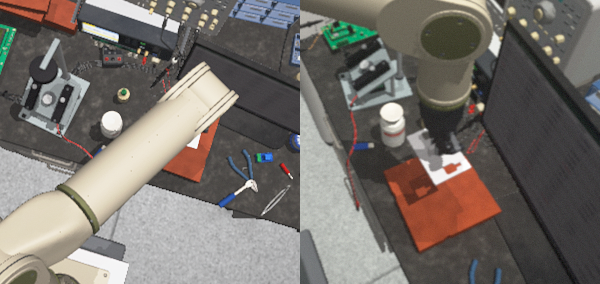

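The view shows the guard level and rib up over the foam, and both bottles are still standing. I go down most of the way, then correct.

```bash
python3 -m pendant '[[-0.1,-0.2,0.2,0,0,0,-1],[-0.16,-0.37,0.5,-0.05,0.1,-0.07,-1],[-0.16,-0.37,0.9,-0.05,0.1,-0.07,-1],[-0.16,-0.37,1.3,-0.05,0.1,-0.07,-1],[-0.16,-0.37,1.7,-0.05,0.1,-0.07,-1],[-0.16,-0.37,2.1,-0.05,0.1,-0.07,-1],[-0.16,-0.37,2.4,-0.05,0.1,-0.07,-1],[-0.16,-0.37,2.6,-0.05,0.1,-0.07,-1],[-0.16,-0.37,2.6,-0.05,0.1,-0.07,-1],[-0.16,-0.37,2.6,-0.05,0.1,-0.07,-1]]' 60
python3 - <<'E'
from h import *
Rd2=np.stack([[-1,0,0],[0,1,0],[0,0,-1.]],1)
im,d,c=cam('wrist'); P=cloud(c,d); save(im,'w3.png')
for t in ['foam','guard']:
    r=manip.trace(t,'wrist')
    if r:
        s=P[r[0]['pixels']&(d>0)]; print(t,r[0]['p'],np.percentile(s,[2,50,98],0).round(3))
        if t=='foam': s=s[abs(s[:,2]-.024)<.008]
        print(cv2.minAreaRect((s[:,:2]*1000).astype(np.float32)))
go([.535,-.194,.048],Rd2); print(manip.get_obs()['ft_force'])
E
```

```text
clock: 10.75
position: [0.536, -0.1947, 0.0783]
ee_rot: [0.001, 1.0, -0.0, 0.001]
ft_force: [-0.6, 0.4, -1.6]
grip_width: 0.105
grasp_force: 58.9
foam 0.57 [[ 0.432 -0.291  0.022]
 [ 0.476 -0.197  0.024]
 [ 0.586 -0.095  0.025]]
((531.8783569335938, -194.51171875), (204.22189331054688, 201.55596923828125), 86.84099578857422)
guard 0.83 [[ 0.497 -0.253  0.057]
 [ 0.517 -0.195  0.059]
 [ 0.554 -0.137  0.089]]
((531.7449340820312, -191.1714324951172), (70.76245880126953, 140.08566284179688), 0.2557375729084015)
from [ 0.536 -0.195  0.078] shift [0.02 0.01 0.61] turn [-0.    0.01 -0.01]
[-0.84022194 -0.3494141  -0.69562315]
```

View pics/w3.png

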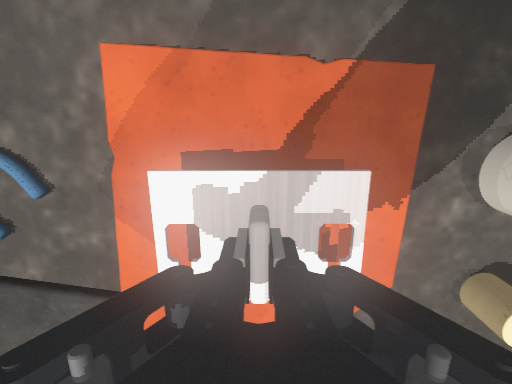

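The guard sits centrally over the foam, level and rib up, with its near edge at row 171 and the foam at columns 105–430. I lower it, release and retract.

```bash
python3 -m pendant '[[0,0,0.15,0,0,0,-1],[0,0,0.3,0,0,0,-1],[0,0,0.42,0,0,0,-1],[0,0,0.52,0,0,0,-1],[0,0,0.58,0,0,0,-1],[0,0,0.61,0,0,0,-1],[0,0,0.61,0,0,0,-1],[0,0,0.61,0,0,0,-1],[0,0,0.61,0,0,0,-1],[0,0,0.61,0,0,0,-1]]' 60
python3 -m pendant '[[0,0,0,0,0,0,-0.5],[0,0,0,0,0,0,-0.2],[0,0,0,0,0,0,0],[0,0,0,0,0,0,0],[0,0,-0.2,0,0,0,0],[0,0,-0.6,0,0,0,0],[0,0,-1.2,0,0,0,0],[0,0,-2,0,0,0,0],[0,0,-2.8,0,0,0,0],[0,0,-3.6,0,0,0,0]]' 60
python3 - <<'E'
from h import *
im,d,c=cam('wrist'); P=cloud(c,d); 
for t in ['foam','guard']:
    r=manip.trace(t,'wrist')
    if r:
        s=P[r[0]['pixels']&(d>0)]; print(t,r[0]['p'],np.percentile(s,[2,50,98],0).round(3))
        s=s[s[:,2]<.036]
        print(cv2.minAreaRect((s[:,:2]*1000).astype(np.float32)))
D=G-.028*n
print('plunger top est',D+.02*n); 
go(D+.12*n,Rm); go([.46,0,.24],Rm)
E
```

```text
clock: 12.15
position: [0.5358, -0.1945, 0.0473]
ee_rot: [0.0, 1.0, -0.0, 0.001]
ft_force: [-0.1, -0.0, -1.3]
grip_width: 0.104
grasp_force: 58.9
clock: 13.4
position: [0.5353, -0.1948, 0.23]
ee_rot: [0.001, 1.0, -0.0, 0.001]
ft_force: [0.1, -0.3, 0.2]
grip_width: 0.502
grasp_force: 0.0
foam 0.63 [[ 0.434 -0.293  0.022]
 [ 0.498 -0.199  0.024]
 [ 0.628 -0.097  0.025]]
((538.3336791992188, -195.03448486328125), (204.08189392089844, 213.42869567871094), 86.70928192138672)
guard 0.63 [[ 0.498 -0.253  0.026]
 [ 0.531 -0.195  0.028]
 [ 0.575 -0.138  0.057]]
((537.4345703125, -196.1504669189453), (122.50515747070312, 81.6901626586914), 89.3907470703125)
plunger top est [0.51611237 0.1932692  0.101522  ]
from [ 0.536 -0.195  0.23 ] shift [1.41 7.93 0.83] turn [ 0.31 -3.7   1.16]
from [ 0.536 -0.195  0.23 ] shift [ 1.53  3.9  -0.21] turn [ 0.31 -3.7   1.16]
```

```bash
python3 -m pendant '[[0.3,0.8,-0.2,0,-0.5,0.1,-1],[0.6,1.6,-0.2,0.1,-1.1,0.3,-1],[0.9,2.4,-0.2,0.1,-1.8,0.5,-1],[1.2,3.2,-0.2,0.2,-2.4,0.7,-1],[1.5,4,-0.2,0.25,-3,0.9,-1],[1.5,4.8,0,0.3,-3.4,1.1,-1],[1.5,5.6,0.1,0.31,-3.7,1.16,-1],[1.5,6.4,0.2,0.31,-3.7,1.16,-1],[1.5,7.2,0.4,0.31,-3.7,1.16,-1],[1.45,7.9,0.6,0.31,-3.7,1.16,-1]]' 60
python3 - <<'E'
from h import *
im,d,c=cam('wrist'); P=cloud(c,d); save(im,'w4.png')
D=G-.028*n
for q in manip.tip_of('plunger_top','wrist')[:2]:
    a,b=map(int,np.round(q['pixel'])); s=P[b-2:b+3,a-2:a+3].reshape(-1,3); s=np.median(s,0); print(q['p'],q['pixel'],s.round(4),'rel D u,y,n',(s-D)@np.stack([u,Y,n],1))
for q in manip.trace('plunger_top','wrist')[:1]:
    s=P[q['pixels']&(d>0)]; e=(s-D)@np.stack([u,Y,n],1); print(q['p'],q['box'],np.percentile(e,[3,50,97],0).round(4)); e=e[abs(e[:,2]-.02)<.004]; print(len(e),cv2.minEnclosingCircle((e[:,:2]*1000).astype(np.float32)) if len(e) else '', np.median(e,0))
go(D+.12*n,Rm)
E
```

```text
clock: 14.8
position: [0.463, 0.2017, 0.1964]
ee_rot: [0.08, 0.963, -0.022, 0.256]
ft_force: [-0.1, -0.7, 1.5]
grip_width: 0.001
grasp_force: 0.0
0.57 [255.8, 200.4] [0.5183 0.1895 0.1035] rel D u,y,n [ 0.0034444  -0.00335397  0.0203315 ]
0.64 [245.1, 184.4, 271.1, 208.6] [[-0.0107 -0.013   0.0187]
 [ 0.0007 -0.0016  0.02  ]
 [ 0.0128  0.0099  0.0212]]
690 ((1.3481495380401611, -1.1196461915969849), 13.781476020812988) [ 0.00072997 -0.00158073  0.01997894]
from [0.463 0.201 0.196] shift [0.01 0.02 0.18] turn [-0.01 -0.04  0.03]
```

View pics/w4.png

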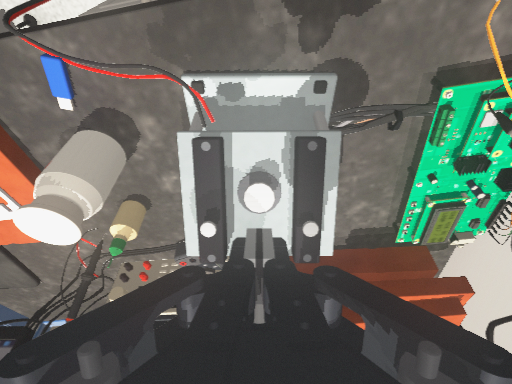

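The plunger head is at (259,197), centred between the rails and clear of the lamp. I approach and press.

Run:
```python
from h import *
D=G-.028*n+.001*u-.0013*Y; go(D+.037*n,Rm)
```

```text
from [0.463 0.201 0.196] shift [-0.02 -0.    1.84] turn [-0.01 -0.04  0.03]
```

```bash
python3 -m pendant '[[0,0,0.3,0,0,0,-1],[-0.02,0,0.7,0,0,0,-1],[-0.02,0,1.1,0,0,0,-1],[-0.02,0,1.4,0,0,0,-1],[-0.02,0,1.6,0,0,0,-1],[-0.02,0,1.75,0,0,0,-1],[-0.02,0,1.84,0,0,0,-1],[-0.02,0,1.84,0,0,0,-1],[-0.02,0,1.84,0,0,0,-1],[-0.02,0,1.84,0,0,0,-1]]' 60
python3 - <<'E'
from h import *
D=G-.028*n+.001*u-.0013*Y; go(D+.022*n,Rm); o=manip.get_obs(); print('n height',(o['position']-D)@n,'F',o['ft_force']@n)
E
```

```text
clock: 16.2
position: [0.5093, 0.1931, 0.118]
ee_rot: [0.08, 0.963, -0.021, 0.256]
ft_force: [0.1, -0.6, -0.1]
grip_width: 0.002
grasp_force: 0.0
from [0.509 0.193 0.118] shift [0.03 0.   0.31] turn [ 0.   -0.03  0.01]
n height 0.03758346278223135 F -0.217674430204235
```

```bash
python3 -m pendant '[[0,0,0.06,0,0,0,-1],[0,0,0.12,0,0,0,-1],[0,0,0.17,0,0,0,-1],[0,0,0.21,0,0,0,-1],[0,0,0.24,0,0,0,-1],[0,0,0.24,0,0,0,-1],[0,0,0.24,0,0,0,-1],[0,0,0.24,0,0,0,-1],[0,0,0.24,0,0,0,-1],[0,0,0.24,0,0,0,-1]]'
python3 - <<'E'
from h import *
D=G-.028*n+.001*u-.0013*Y; o=manip.get_obs(); print('n height',(o['position']-D)@n,'F',o['ft_force']@n)
E
```

```text
clock: 17.45
position: [0.5153, 0.1922, 0.1076]
ee_rot: [0.08, 0.963, -0.021, 0.256]
ft_force: [-5.7, -0.1, 8.6]
grip_width: 0.001
grasp_force: 4.7
n height 0.02554586153146289 F 10.261436634098693
```

```bash
python3 -m pendant '[[0,0,0.05,0,0,0,-1],[0,0,0.08,0,0,0,-1],[0,0,0.08,0,0,0,-1],[0,0,0.08,0,0,0,-1],[0,0,0.08,0,0,0,-1],[0,0,0.08,0,0,0,-1],[0,0,0.08,0,0,0,-1],[0,0,0.08,0,0,0,-1],[0,0,0.08,0,0,0,-1],[0,0,0.08,0,0,0,-1]]'
python3 - <<'E'
from h import *
D=G-.028*n+.001*u-.0013*Y; o=manip.get_obs(); print('n height',(o['position']-D)@n,'F',o['ft_force']@n)
E
```

```text
clock: 18.7
position: [0.5169, 0.192, 0.1049]
ee_rot: [0.08, 0.963, -0.021, 0.256]
ft_force: [-22.1, -2.8, 27.1]
grip_width: 0.001
grasp_force: 16.9
n height 0.022399289293166723 F 34.120961834865156
```

The plunger is on its stop: the force is 34 N, well above the spring's 12 N, and it has been held for about 1 s. I let it up.

```bash
python3 -m pendant '[[0,0,-0.1,0,0,0,-1],[0,0,-0.2,0,0,0,-1],[0,0,-0.3,0,0,0,-1],[0,0,-0.5,0,0,0,-1],[0,0,-0.9,0,0,0,-1],[0,0,-1.4,0,0,0,-1],[0,0,-1.9,0,0,0,-1],[0,0,-2.3,0,0,0,-1],[0,0,-2.5,0,0,0,-1],[0,0,-2.5,0,0,0,-1]]'
python3 - <<'E'
from h import *
D=G-.028*n
im,d,c=cam('wrist'); P=cloud(c,d)
for q in manip.trace('plunger_top','wrist')[:1]:
    e=(P[q['pixels']&(d>0)]-D)@np.stack([u,Y,n],1); print('plunger',q['p'],np.median(e,0).round(4))
for nme in ['top','scene']:
    im2,d,c=cam(nme); P=cloud(c,d); save(im2,nme+'5.png')
    for t in ['guard','pump_bottle','flux']:
        for q in manip.trace(t,nme)[:1]: s=P[q['pixels']&(d>0)]; print(nme,t,q['p'],np.percentile(s,[3,50,97],0).round(3).tolist())
print(manip.get_obs()['ft_force'])
a,b=cv2.imread('pics/top5.png')[100:384,150:450],cv2.imread('pics/scene5.png')[100:384,150:450]
cv2.imwrite('pics/e.png',np.hstack([a,b]))
E
```

```text
clock: 19.95
position: [0.456, 0.2021, 0.2127]
ee_rot: [0.08, 0.963, -0.021, 0.256]
ft_force: [0.1, 0.1, 0.6]
grip_width: -0.002
grasp_force: 0.0
plunger 0.8 [ 0.0001 -0.0015  0.02  ]
top guard 0.88 [[0.499, -0.251, 0.022], [0.532, -0.195, 0.028], [0.574, -0.139, 0.056]]
top pump_bottle 0.7 [[0.478, -0.029, 0.012], [0.499, -0.003, 0.114], [0.531, 0.025, 0.121]]
top flux 0.64 [[0.593, -0.025, 0.008], [0.602, -0.012, 0.049], [0.619, 0.004, 0.081]]
scene guard 0.98 [[0.5, -0.252, 0.026], [0.533, -0.199, 0.029], [0.575, -0.138, 0.058]]
scene pump_bottle 0.71 [[0.48, -0.031, 0.002], [0.504, -0.016, 0.085], [0.535, 0.044, 0.12]]
scene flux 0.53 [[0.594, -0.026, 0.01], [0.605, -0.017, 0.047], [0.623, -0.003, 0.079]]
[ 0.67286436 -0.45662134 -0.69804528]
```

View pics/e.png

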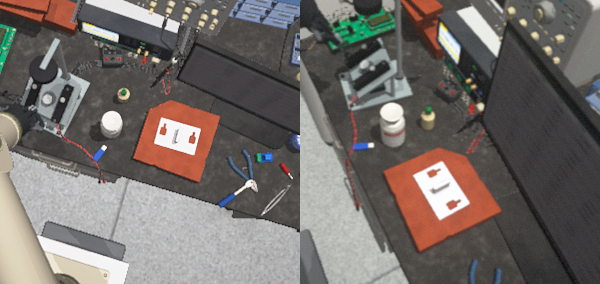

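The guard lies flat and rib up in the middle of the foam. The plunger is back up at 20 mm, both bottles are standing where they were, and the robot touches nothing.

```bash
python3 -c "
from workcell import manip
print(manip.hand_in())"
```

```text
the job is handed in; nothing more can be done
None
```

The job is done and handed in at about 20 s: the guard lies flat, rib up, in the middle of the foam slab, the plunger was pressed to its stop for about 1 s and has come back up, and both bottles stand where they were.

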